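Set the test-pressure selector and start the valve test

ROBOT

A 6-joint arm with a two-finger parallel gripper is mounted at the origin on the work surface. World frame = base frame: x ahead of the robot, y to its left, z up, the work surface at z = 0. Lengths are in m, angles in rad, forces in N, time in s.
With the tool pointing down it reaches from about 0.25 to 0.775 m from the base axis. Payload 4 kg.
Tool frame: the origin (TCP) lies midway between the tips of the shut fingers; the grasp point (between the pads) lies 19 mm behind it (robot.tcp_to_grasp is the distance from the TCP to the grasp point, in m); x points along the fingers, y is the direction in which the jaws open and shut, and the axes are right-handed (so a half turn about x gives the same grasp; the last joint's range is limited). The gripper opens to 94 mm and grips with 3 to 60 N. Pads are 16 mm wide; open, the fingers measure 119 mm over their backs; the gripper's body (75 mm by 177 mm) begins 78 mm behind the grasp point.
Start: joints at [-1.284, 0.087, 1.371, -0, 1.684, -0.103], TCP at [0.209, -0.509, 0.206] pointing down, gripper open.
Joint ranges: [-3.1, 3.1], [-0.76, 2.03], [0.27, 2.55], [-1.08, 4.22], [0.17, 2.65], [-2.57, 2.57]. Speed limits (rad/s): [2.79, 2.79, 3.14, 3.14, 3.14, 3.14].

INTERFACE

Orientations are given as [roll, pitch, yaw] about the fixed x, y, z axes, in that order (R = Rz(yaw) Ry(pitch) Rx(roll)).
In Python, from bench import robot gives the robot as it stands.
- The arm moves only by the tool send_rows, never from a script. Its argument "increments" is a list of rows, each a list of 5 numbers: the opening, from -1 (shut) to 1 (fully open), so that 0 is half open, then the shift along the tool's x, y, z in m, then the turn about the tool's x in rad. In form: [[hand, tx, ty, tz, roll], ...]. A call has 1 to 5 rows; each row is the pose to reach, as a shift and turn from the pose commanded when the call began, along the tool's axes at that moment; what a row does not reach only later rows make up. A row lasts 1/12 s, in which the tool goes at most 41.7 mm and 7.16 degrees, less where a joint would pass 70% of its speed; a pose out of reach is approached as far as the arm can. A call with a gripper value outside its range is refused whole. The fingers move at their own pace and stop on an object; the grip force is fixed at half the most. Time passes only in rows, so rows that repeat a pose let the fingers close. It gives the time, the measured TCP pose, the force and the opening at its end, in the units of the state.
- robot.get_obs(): the state, without advancing time (a new reading comes with each control period).
- robot.snapshot(name): name is "side" or "top" or "wrist"; returns a dict with "image" (400x640x3 uint8, red, green, blue), "intrinsics" (3x3 intrinsics, pixels), "world_from_camera" (4x4, takes a point from camera to world coordinates). Camera axes: x right, y down, z forward; pixel columns grow to the right and rows downward; lengths in m; the calibration is good to about 2 mm. A picture is of the moment at which its call begins. There is no depth.
- robot.close_job(): hands the job in, once; it reports no verdict.
The state is a dict: "time": time; "joint_positions": joint angles; "qvel": joint speeds; "joint_torque": joint torques, N m; "tool_pos": TCP position; "ee_rot": TCP orientation; "wrist_force": force on the tool from outside, world axes, zero at the start; "wrist_torque": the same for the moment, N m; "width": finger opening in m.
Only numpy, scipy, OpenCV 4.12 (cv2) and the standard library are available. Lean on these libraries where they do the work, as an engineer would, in place of code of your own. Each camera call takes 0.05 s, during which the arm holds its last target.

TASK

The blue valve is clamped for its pressure test. On the grey console, push the black selector handle round with a fingertip, without pinching it, until it rests at step 5, five clicks clockwise from its zero stop (the white dot); then press the green start button right down and let it spring back. Leave the black stop button, the red emergency stop and the parts and tools lying on the bench alone.

Things in the scene. Friction and masses are not known exactly. Their poses are not given: they have to be found in the camera images.
- console: Grey console fixed to the bench, 180 deep (x), 300 wide (y). Origin: centre of its underside; x points away from the operator, y to the operator's left. Its aluminium panel slopes 12 degrees down to the operator: 60 high at the front edge, 79 in the middle, 98 at the rear. Selector left, green start button right of it near the front, black stop button behind that, red emergency stop far right.
- selector_hub (a point): Point on the selector's axis on the face of its 124 square black plate, 2 above the aluminium panel. Fixed to the panel: z is the panel's outward normal and the selector's axis, x points up the slope away from the operator, y left. Eight white marks lie 56 from the axis, 30 degrees apart, clockwise: a round dot (step 0), then seven bars, each broader than the last (steps 1 to 7).
- step0_mark (a point): Centre of the round white dot, step 0 (the zero stop): 105 degrees anticlockwise, seen from above, from the x axis of selector_hub, 56 from the axis.
- step5_mark (a point): Centre of the bar of step 5: 45 degrees clockwise from the x axis of selector_hub, 56 from the axis. Step 7, the last, lies at 105 degrees clockwise.
- selector (a joint): Selector angle in rad, growing clockwise seen from above: 0 at step 0 (end stop), pi/6 per step, 2.618 at step 5, 3.665 at step 7 (end stop). A sprung detent holds it in each step: leaving one takes about 0.18 N m (5 to 6 N at 34 from the axis); past half way it snaps ahead by itself into the next. It starts in one of steps 0 to 3 and turns both ways.
- selector_tip (a point): Nose of the handle (pointer end, white line on top), 46 from the axis, 21 above selector_hub; turns with it and points at the mark of the step. The handle is an upright black bar with grey sides, 16 wide over them, its tail 22 from the axis, its top 34 above selector_hub; it stands on a round skirt of radius 24 whose top is 8 above selector_hub.
- cheek_left: Grey left side of the handle, looking from the axis towards the nose with the panel below: flat, 56 long, 24 high. Pushing on it near the nose turns the selector clockwise. Origin on the selector's axis at selector_hub; x points to the nose.
- cheek_right: Grey right side of the handle, the same size; pushing on it near the nose turns the selector anticlockwise. Origin as cheek_left. Pressing on both sides at once is a pinch.
- handle_nose: Rounded black end of the handle at the nose, 8 wide, 26 high, ending 46 from the axis. Origin as cheek_left.
- handle_tail: Rounded black end of the handle at the tail, 8 wide, 26 high, ending 22 from the axis. Origin as cheek_left. Gripping nose and tail between two fingers is a pinch too.
- start_button_top (a point): Middle of the top of the green start button, a disc 28 across in a 44 steel collar, standing 22 above the panel (10 above the collar). It is pressed along the panel's inward normal (minus z of selector_hub).
- start_button (a joint): Travel of the green start button in m: 0 released, 0.006 fully down, at about 5 N; springs back.
- stop_button_top (a point): Middle of the top of the black stop button, same size as the start button, 68 up the slope from it. Not to be pressed.
- stop_button (a joint): Travel of the stop button in m: 0 released, 0.006 down.
- estop_top (a point): Middle of the top of the red emergency-stop mushroom, 40 across, standing 38 above the panel, at the panel's right. Not to be pressed.
- estop (a joint): Travel of the emergency stop in m: 0 released, 0.005 down.
- pilot_valve: Loose brass pilot valve standing left of the console, foot 40 across, 60 over its side ports, 84 high. Origin: centre of its foot. Not to be moved.
- nipple: Loose brass pipe fitting with a hexagon, standing right of the console, 35 across, 46 high. Origin: centre of its foot. Not to be moved.
- bolt: Loose steel bolt standing on its 24 hexagon head in front of the console, 70 high. Origin: centre of its foot. Not to be moved.
- gasket: Loose black rubber ring lying to the right, 100 across, 5 thick. Origin: its centre, underside. Not to be moved.
- wrench: Loose steel wrench, 200 long, lying to the left of the console along its x axis. Origin: its middle, underside. Not to be moved.
- screwdriver: Loose screwdriver with orange handle, 200 long, lying in front of the console along its x axis. Origin: its middle, underside. Not to be moved.
- sealant: Loose white sealant bottle with red cap, 48 across, 110 high, standing to the right. Not to be moved.

How it is judged:
On the way, in this order (a step that is already met when the one before it is completed fails the run):
1. the selector rests at step 5 (value of joint selector between 2.488 and 2.748 rad and velocity of joint selector between -0.3 and 0.3 rad/s), for 0.3 s.
2. the green start button is pressed right down with the selector at step 5 (value of joint selector between 2.488 and 2.748 rad and value of joint start_button above 0.0045 m), for 0.05 s.
At the end, for the whole second after the job is handed in: The selector rests in its step 5 detent (within 0.13 rad), the start button has been pressed at least 4.5 mm while it was there and has sprung back (under 1 mm), the stop button and emergency stop are up (under 1 mm), and each loose thing is within 15 mm of where it began (value of joint selector between 2.488 and 2.748 rad and value of joint each of start_button, stop_button, estop below 0.001 m and velocity of joint selector between -0.1 and 0.1 rad/s and distance of each of pilot_valve, nipple, bolt, gasket, wrench, screwdriver, sealant from where it was at the start of the episode below 0.015 m); the robot touches nothing.
It fails at once if the start button is pressed while the selector is not at step 5 (value of joint start_button above 0.003 m and not (value of joint selector between 2.488 and 2.748 rad)).
It fails at once if the handle is pinched: both its sides, or both its ends, are squeezed at once ((contact force between the fingers and cheek_left above 2 N and contact force between the fingers and cheek_right above 2 N) or (contact force between the fingers and handle_nose above 2 N and contact force between the fingers and handle_tail above 2 N)).
It fails at once if the stop button is pressed (value of joint stop_button above 0.003 m).
It fails at once if the emergency stop is pressed (value of joint estop above 0.002 m).
It fails at once if a loose part or tool is moved, lifted or carried (distance of any of pilot_valve, nipple, bolt, gasket, wrench, screwdriver, sealant from where it was at the start of the episode above 0.015 m).
It also fails if it takes over 51 s, if anything falls off the work surface, if the arm or the gripper's body presses on something with over 40 N, if the wrist force passes 120 N, or if a joint passes its speed limit or range.

## Working session

There is one attempt and no reset: what is moved stays moved. The work goes in short steps, Python scripts to look and compute and a tool call to move; the robot and the scene stay as the last step left them, time stands still between calls to the robot, and variables do not carry over. Pictures are saved under pics/ and viewed, and the job is handed in when it is done.

Besides the shell and the picture viewer there is one more tool, called after "Call:" as name([rows], argument=value, ...), one row to a line, values as JSON. send_rows: Moves the arm, as the interface text tells. Its arguments: {"type":"object","properties":{"increments":{"type":"array"}},"required":["increments"]}

```bash
mkdir -p pics
cat > h.py <<'E'
import numpy as np,cv2
from bench import robot
def snap(n,f):
    s=robot.snapshot(n); cv2.imwrite('pics/'+f+'.png',cv2.cvtColor(s['image'],cv2.COLOR_RGB2BGR)); np.savez('pics/'+f+'.npz',**s); return s
E
python3 - <<'E'
from h import *
for n in ('top','side','wrist'):
    s=snap(n,n+'0'); print(n,s['intrinsics'].round(1).tolist(),s['world_from_camera'].round(3).tolist())
print(robot.get_obs())
E
```

```text
top [[477.7, 0.0, 325.0], [0.0, 477.7, 197.4], [0.0, 0.0, 1.0]] [[-0.008, -0.998, 0.069, 0.48], [-1.0, 0.008, -0.002, 0.033], [0.002, -0.069, -0.998, 1.164], [0.0, 0.0, 0.0, 1.0]]
side [[471.3, 0.0, 314.9], [0.0, 471.3, 195.4], [0.0, 0.0, 1.0]] [[-0.708, -0.541, 0.454, 0.085], [-0.706, 0.538, -0.461, 0.528], [0.005, -0.647, -0.763, 0.877], [0.0, 0.0, 0.0, 1.0]]
wrist [[340.4, 0.0, 318.0], [0.0, 340.4, 198.8], [0.0, 0.0, 1.0]] [[0.38, -0.892, -0.246, 0.28], [-0.925, -0.367, -0.099, -0.48], [-0.003, 0.265, -0.964, 0.383], [0.0, 0.0, 0.0, 1.0]]
{'time': 0.15, 'joint_positions': array([-1.28410973e+00,  8.77884084e-02,  1.37187365e+00,  1.18555150e-05,
        1.68356771e+00, -1.03111455e-01]), 'qvel': array([-0.0016584 , -0.00205268, -0.00455829, -0.00039464,  0.00108332,
        0.00203047]), 'joint_torque': array([ 1.05641830e-03, -3.40643299e+01, -3.02793002e+01,  7.17471424e-02,
        3.04559281e-02, -1.13748913e-04]), 'tool_pos': array([ 0.20888089, -0.50835895,  0.20458827]), 'ee_rot': array([-1.6811047 ,  1.56915917,  1.85028733]), 'wrist_force': array([-0.12738379,  0.42429305,  0.05135799]), 'wrist_torque': array([0.05305407, 0.01660589, 0.01601311]), 'width': 0.09402363599686885}
```

View pics/top0.png

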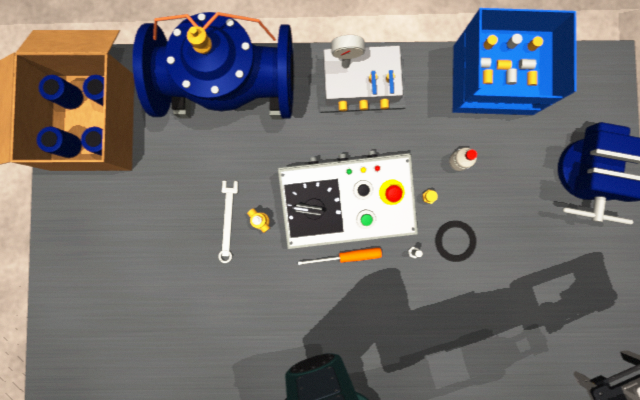

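View pics/side0.png

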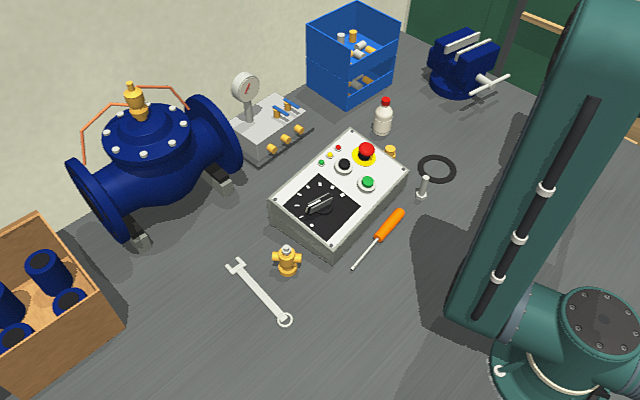

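Run:
```python
import cv2
a=cv2.imread('pics/top0.png')[145:255,270:425]; cv2.imwrite('pics/z1.png',cv2.resize(a,None,fx=5,fy=5,interpolation=cv2.INTER_CUBIC))
a=cv2.imread('pics/side0.png')[120:265,260:415]; cv2.imwrite('pics/z2.png',cv2.resize(a,None,fx=4,fy=4,interpolation=cv2.INTER_CUBIC))
```

```text
(no output)
```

View pics/z1.png

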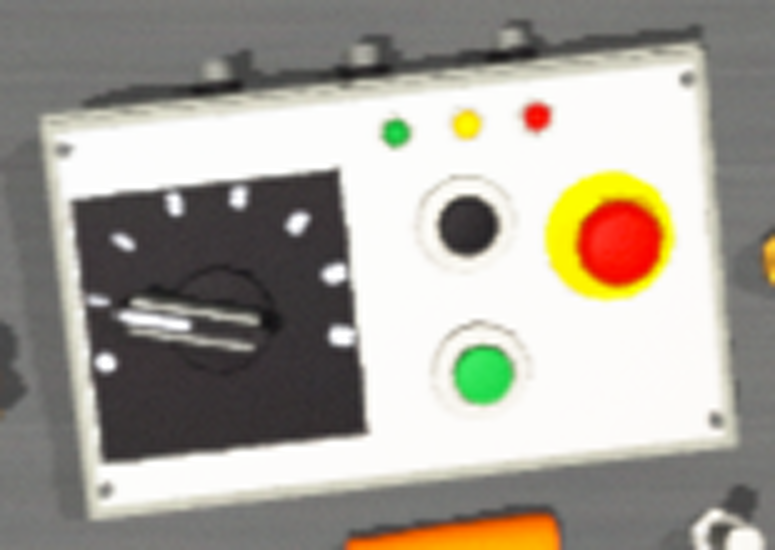

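View pics/z2.png

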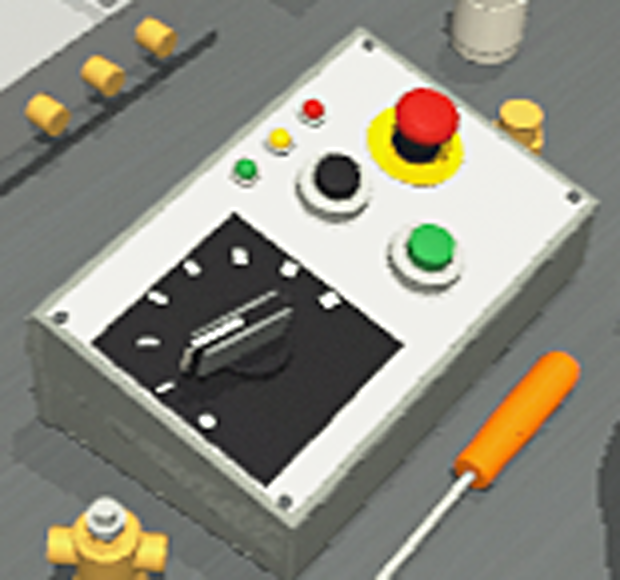

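View pics/wrist0.png

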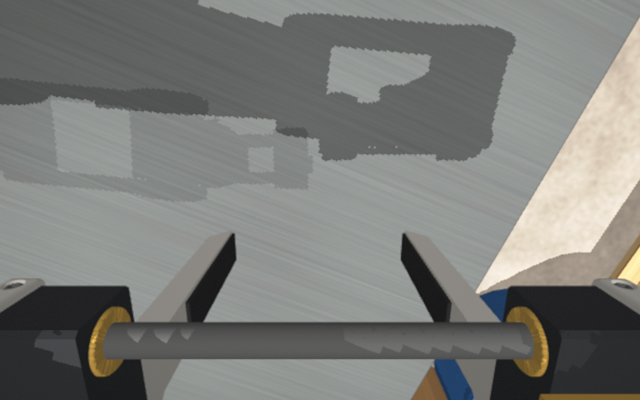

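```bash
cat >> h.py <<'E'
def L(f):
    s=np.load('pics/'+f+'.npz'); return s['image'],s['intrinsics'],s['world_from_camera']
def proj(P,K,T):
    c=np.linalg.inv(T)@np.r_[P,1]; u=K@c[:3]; return u[:2]/u[2]
def tri(obs):
    A=np.zeros((3,3));b=np.zeros(3)
    rs=[]
    for (uv,K,T) in obs:
        d=T[:3,:3]@np.linalg.solve(K,[*uv,1]); d/=np.linalg.norm(d); M=np.eye(3)-np.outer(d,d); A+=M;b+=M@T[:3,3]; rs.append((M,T[:3,3]))
    p=np.linalg.solve(A,b); return p,[np.linalg.norm(M@(p-o)) for M,o in rs]
E
python3 - <<'E'
from h import *
def blobs(f,box,lo,hi,amin,conv=None):
    im,K,T=L(f); x0,y0,x1,y1=box
    m=cv2.inRange(cv2.cvtColor(im,cv2.COLOR_RGB2HSV),np.array(lo),np.array(hi)); z=np.zeros_like(m); z[y0:y1,x0:x1]=m[y0:y1,x0:x1]
    n,l,s,c=cv2.connectedComponentsWithStats(z)
    return [(c[i].round(1).tolist(),int(s[i,4])) for i in range(1,n) if s[i,4]>=amin]
print('tg',blobs('top0',(340,190,400,235),(45,100,60),(80,255,255),10))
print('sg',blobs('side0',(340,170,390,200),(45,100,60),(80,255,255),10))
print('tr',blobs('top0',(370,175,420,215),(0,180,60),(8,255,255),10), blobs('side0',(340,135,390,165),(0,180,60),(8,255,255),10))
for f,box in (('top0',(284,180,342,238)),('side0',(284,172,362,242))):
    im,K,T=L(f); x0,y0,x1,y1=box
    g=cv2.cvtColor(im,cv2.COLOR_RGB2GRAY)[y0:y1,x0:x1].astype(float)
    m=(g>110).astype(np.uint8); n,l,s,c=cv2.connectedComponentsWithStats(m)
    for i in range(1,n):
        w=np.where(l==i,g-40,0); yy,xx=np.mgrid[y0:y1,x0:x1]
        print(f,round((w*xx).sum()/w.sum(),1),round((w*yy).sum()/w.sum(),1),s[i,4])
E
```

```text
tg [([366.1, 219.5], 104)]
sg [([367.2, 181.4], 104)]
tr [([393.4, 193.1], 203)] [([366.2, 148.9], 167)]
top0 303.8 213.2 545
top0 339.3 196.0 123
top0 329.0 189.1 18
top0 294.3 192.9 11
top0 304.6 209.1 127
side0 331.2 194.6 1891
side0 319.5 183.7 15
side0 316.7 201.9 111
side0 296.5 204.8 9
side0 303.5 225.4 211
side0 300.8 216.4 8
side0 311.4 224.9 13
side0 292.0 227.3 3
side0 299.7 234.1 26
side0 284.7 235.0 3
side0 289.0 238.0 6
side0 359.9 239.6 14
side0 308.6 240.1 13
side0 286.5 241.0 2
side0 293.5 240.5 2
side0 356.0 241.0 1
```

Run:
```python
from h import *
t=[(105,362),(97,300),(123,242),(175,203),(238,197),(298,222),(333,272),(341,335)]
s=[(207,421),(165,387),(148,342),(158,298),(192,268),(240,256),(289,269),(329,300)]
def ref(f,u,v,r=3.6):
    im,K,T=L(f); g=cv2.cvtColor(im,cv2.COLOR_RGB2GRAY).astype(float)
    for _ in range(2):
        yy,xx=np.mgrid[:400,:640]; w=np.where((np.hypot(xx-u,yy-v)<r),np.clip(g-80,0,None),0)
        u,v=(w*xx).sum()/w.sum(),(w*yy).sum()/w.sum()
    return u,v
P=[]
it,Kt,Tt=L('top0'); _,Ks,Ts=L('side0')
uvT=[ref('top0',270+x/5-.4,145+y/5-.4) for x,y in t]; uvS=[ref('side0',260+x/4-.4,120+y/4-.4) for x,y in s]
for i in range(8):
    p,r=tri([(uvT[i],Kt,Tt),(uvS[i],Ks,Ts)]); P.append(p); print(i,np.round(uvT[i],1),np.round(uvS[i],1),p.round(4),np.round(r,4))
P=np.array(P)
# rigid fit
ang=np.radians(105-30*np.arange(8)); Q=np.c_[.056*np.cos(ang),.056*np.sin(ang),0*ang]
idx=[0,2,3,4,5,6,7]
H=(Q[idx]-Q[idx].mean(0)).T@(P[idx]-P[idx].mean(0)); U,S,V=np.linalg.svd(H); D=np.diag([1,1,np.sign(np.linalg.det(V.T@U.T))]); R=V.T@D@U.T
h=P[idx].mean(0)-R@Q[idx].mean(0)
print('rigid hub',h.round(4),R.round(3).tolist()); print(((Q@R.T+h)-P).round(4).tolist())
# constrained: tilt 12 known: yaw
from scipy.optimize import least_squares
from scipy.spatial.transform import Rotation as Ro
f=lambda q:((Q@ (Ro.from_euler('z',q[3])*Ro.from_euler('y',-np.radians(12))).as_matrix().T+q[:3])-P)[idx].ravel()
o=least_squares(f,[*h,0]); print(o.x.round(4),np.abs(o.fun).max())
R=(Ro.from_euler('z',o.x[3])*Ro.from_euler('y',-np.radians(12))).as_matrix(); h=o.x[:3]
g,r=tri([((366.1,219.5),Kt,Tt),((367.2,181.4),Ks,Ts)]); print('green',g.round(4),r,'panel',(R.T@(g-h)).round(4))
g,r=tri([((393.4,193.1),Kt,Tt),((366.2,148.9),Ks,Ts)]); print('red',g.round(4),r,'panel',(R.T@(g-h)).round(4))
np.savez('pose.npz',R=R,h=h)
for k in range(4):
    a=np.radians(105-30*k); tip=h+R@[.046*np.cos(a),.046*np.sin(a),.034]; print(k,proj(tip,Kt,Tt).round(1),proj(tip,Ks,Ts).round(1), proj(h+R@[0,0,.034],Kt,Tt).round(1))
```

```text
0 [290.3 217.1] [311.3 224.9] [0.5099 0.109  0.078 ] [0.0013 0.0013]
1 [287.  204.8] [300.7 216.4] [0.5367 0.1151 0.0883] [0.002 0.002]
2 [294.2 192.9] [296.5 204.9] [0.5643 0.0994 0.0889] [0.0009 0.0009]
3 [304.4 184.8] [298.6 193.6] [0.5821 0.0762 0.0925] [0.001 0.001]
4 [317.2 183.7] [307.3 186.2] [0.5844 0.0473 0.092 ] [0.001 0.001]
5 [329.  189.1] [319.5 183.7] [0.5723 0.0208 0.0892] [0.001 0.001]
6 [337.2 199.2] [332.4 186. ] [0.5496 0.0026 0.0851] [0.0009 0.0009]
7 [338.4 211.7] [342.4 193.9] [ 5.213e-01 -2.000e-04  7.910e-02] [0.0011 0.0011]
rigid hub [0.53   0.0559 0.0815] [[0.975, -0.103, -0.195], [0.103, 0.995, -0.012], [0.196, -0.009, 0.981]]
[[0.0003, -0.0008, 0.0002], [0.0018, -0.0039, -0.0045], [0.0002, -0.0001, -0.0], [-0.0009, -0.0003, -0.0005], [-0.0002, -0.0003, 0.0002], [0.0004, -0.0002, 0.0004], [0.0001, 0.001, -0.0003], [0.0001, 0.0008, 0.0]]
[0.53   0.0559 0.0813 0.1039] 0.0010077182600271998
green [ 0.503  -0.0623  0.0863] [np.float64(0.0010490769373138484), np.float64(0.0010490769373138829)] panel [-0.0373 -0.1148  0.0131]
red [ 0.5604 -0.1219  0.108 ] [np.float64(0.0012835726595908075), np.float64(0.0012835726595907771)] panel [ 0.017  -0.18    0.0237]
0 [294.5 218.4] [315.5 212.8] [314.  210.9]
1 [293.2 207.8] [306.8 205.7] [314.  210.9]
2 [297.5 198. ] [303.  196.3] [314.  210.9]
3 [306.3 191.6] [305.  187.2] [314.  210.9]
```

```bash
cat >> h.py <<'E'
from scipy.spatial.transform import Rotation as Ro
def toolR(o=None):
    o=o or robot.get_obs(); return Ro.from_euler('xyz',o['ee_rot']).as_matrix()
E
python3 - <<'E'
from h import *
print(toolR().round(3))
z=np.load('pose.npz');R,h=z['R'],z['h']
im,K,T=L('top0')
def ray(uv,zp):
    d=T[:3,:3]@np.linalg.solve(K,[*uv,1]); o=T[:3,3]; n=R[:,2]; t=(n@(h-o)+zp)/(n@d); return o+t*d
g=ray((366.1,219.5),.020); print('green',g.round(4),(R.T@(g-h)).round(4))
b=ray((363.2,189.8),.020); print('stop',b.round(4),(R.T@(b-h)).round(4))
E
```

```text
[[-0.     0.38  -0.925]
 [ 0.002 -0.925 -0.38 ]
 [-1.    -0.002 -0.   ]]
green [ 0.5036 -0.061   0.0936] [-0.035  -0.1136  0.02  ]
stop [ 0.5693 -0.0542  0.1076] [ 0.0325 -0.1136  0.02  ]
```

```bash
cat >> h.py <<'E'
_z=np.load('pose.npz');HR,HH=_z['R'],_z['h']
def pushpose(deg,gap=0.,r=.030,hz=.017,hw=.008,hd=.0125):
    """TCP and tool-y angle with finger face touching left cheek of handle at panel angle deg (ACW from x)"""
    a=np.radians(deg); n=HR@[np.cos(a),np.sin(a),0]; left=HR@[-np.sin(a),np.cos(a),0]; up=HR[:,2]
    phi=np.arctan2(n[1],n[0]); ty=np.array([np.cos(phi),np.sin(phi),0]); tz=np.array([np.sin(phi),-np.cos(phi),0])
    c=HH+n*r+up*hz
    rr,zz=np.meshgrid(np.linspace(-.018,.038,57),np.linspace(.010,.034,25))
    P=HH+rr.ravel()[:,None]*n+zz.ravel()[:,None]*up+.008*left
    ok=(np.abs((P-c)@ty)<hd)&(P[:,2]>c[2])
    s=((P[ok]-c)@tz).min()
    return c+(s-hw-gap)*tz,phi
def delta(tcp,phi,tcp0,R0):
    d=R0.T@(tcp-tcp0); p0=np.arctan2(R0[1,1],R0[0,1]); dr=-(phi-p0); return d, (dr+np.pi)%(2*np.pi)-np.pi
E
python3 - <<'E'
from h import *
for k in (75,45,15,-15,-37,-45):
    c,p=pushpose(k); cc=HR.T@(c-HH); print(k,c.round(4),np.degrees(p).round(1),cc.round(4))
o=robot.get_obs(); c,p=pushpose(75,.025); print(c); c[2]=.2
print(delta(c,p,o['tool_pos'],toolR(o)))
E
```

```text
75 [0.512  0.0881 0.0995] 81.3 [-0.0105  0.0339  0.0209]
45 [0.5305 0.0903 0.1023] 51.6 [0.0083 0.0341 0.0197]
15 [0.5478 0.082  0.1039] 21.3 [0.0246 0.0241 0.0179]
-15 [0.5581 0.0667 0.1039] -9.4 [0.0331 0.0078 0.0161]
-37 [0.5602 0.0538 0.1029] -31.7 [ 0.0336 -0.0052  0.0149]
-45 [0.5597 0.0491 0.1023] -39.7 [ 0.0325 -0.0099  0.0146]
[0.48732017 0.09188853 0.099511  ]
(array([ 0.00540707, -0.44940426, -0.4856471 ]), np.float64(-2.5993547070664467))
```

Call:
send_rows([
  [-1, 0, -0.025, -0.027, 0],
  [-1, 0, -0.05, -0.054, 0],
  [-1, 0, -0.075, -0.081, 0],
  [-1, 0, -0.1, -0.108, 0],
  [-1, 0, -0.125, -0.135, 0],
])

```text
time: 0.57
tool_pos: [0.2866, -0.3401, 0.205]
ee_rot: [-1.643, 1.57, 1.887]
wrist_force: [1.4, 0.6, 0.2]
width: 0.0639
```

Call:
send_rows([
  [-1, 0, -0.025, -0.027, 0],
  [-1, 0, -0.05, -0.054, 0],
  [-1, 0, -0.075, -0.081, 0],
  [-1, 0, -0.1, -0.108, 0],
  [-1, 0, -0.125, -0.135, 0],
])

```text
time: 0.98
tool_pos: [0.3639, -0.1731, 0.2053]
ee_rot: [2.137, 1.571, -0.615]
wrist_force: [0.8, -0.9, 0.2]
width: 0.0308
```

Call:
send_rows([
  [-1, 0, -0.025, -0.027, 0],
  [-1, 0, -0.05, -0.054, 0],
  [-1, 0, -0.075, -0.081, 0],
  [-1, 0, -0.1, -0.108, 0],
  [-1, 0, -0.125, -0.135, 0],
])

```text
time: 1.4
tool_pos: [0.4413, -0.0061, 0.2053]
ee_rot: [1.557, 1.571, -1.195]
wrist_force: [0.8, -1.4, 0.1]
width: 0.0009
```

Call:
send_rows([
  [-1, 0, -0.025, -0.027, -0.12],
  [-1, 0, -0.05, -0.054, -0.24],
  [-1, 0, -0.074, -0.081, -0.36],
  [-1, 0, -0.074, -0.081, -0.48],
  [-1, 0, -0.074, -0.081, -0.6],
])

```text
time: 1.82
tool_pos: [0.488, 0.0933, 0.2045]
ee_rot: [-0.933, 1.569, -3.075]
wrist_force: [0.0, -0.4, 0.2]
width: 0.0001
```

Call:
send_rows([
  [-1, 0, 0, 0, -0.12],
  [-1, 0, 0, 0, -0.24],
  [-1, 0, 0, 0, -0.36],
  [-1, 0, 0, 0, -0.48],
  [-1, 0, 0, 0, -0.6],
])

```text
time: 2.23
tool_pos: [0.4877, 0.0913, 0.205]
ee_rot: [-1.431, 1.57, -2.976]
wrist_force: [0.2, -1.2, 0.2]
width: 0.0006
```

Call:
send_rows([
  [-1, 0, 0, 0, -0.12],
  [-1, 0, 0, 0, -0.24],
  [-1, 0, 0, 0, -0.36],
  [-1, 0, 0, 0, -0.48],
  [-1, 0, 0, 0, -0.6],
])

```text
time: 2.65
tool_pos: [0.4877, 0.0912, 0.205]
ee_rot: [-2.035, 1.57, -2.981]
wrist_force: [0.0, 0.4, 0.1]
width: 0.0004
```

Call:
send_rows([
  [-1, 0, 0, 0, -0.12],
  [-1, 0, 0, 0, -0.24],
  [-1, 0, 0, 0, -0.36],
  [-1, 0, 0, 0, -0.48],
  [-1, 0, 0, 0, -0.6],
])

```text
time: 3.07
tool_pos: [0.4877, 0.0912, 0.205]
ee_rot: [-2.619, 1.57, -2.964]
wrist_force: [0.1, 0.3, 0.3]
width: 0.0002
```

Call:
send_rows([
  [-1, 0, 0, 0, -0.1],
  [-1, 0, 0, 0, -0.2],
  [-1, 0, 0, 0, -0.2],
  [-1, 0, 0, 0, -0.2],
])

```text
time: 3.4
tool_pos: [0.4877, 0.0912, 0.2051]
ee_rot: [-2.786, 1.57, -2.94]
wrist_force: [0.0, -0.1, 0.1]
width: 0.0006
```

Run:
```python
from h import *
snap('top','top1');snap('wrist','w1')
o=robot.get_obs(); c,p=pushpose(75,.025); print(c,o)
print(delta(c,p,o['tool_pos'],toolR(o)))
a=cv2.imread('pics/top1.png')[145:255,240:425]; cv2.imwrite('pics/z3.png',cv2.resize(a,None,fx=4,fy=4,interpolation=cv2.INTER_CUBIC))
```

```text
[0.48732017 0.09188853 0.099511  ] {'time': 3.5, 'joint_positions': array([ 7.06503617e-02, -3.26312754e-02,  1.49389201e+00, -1.02554564e-04,
        1.68069951e+00, -1.34640115e+00]), 'qvel': array([ 0.0008196 , -0.00137078, -0.00188137, -0.00097937, -0.00052008,
       -0.00876465]), 'joint_torque': array([ 2.62602298e-04, -2.87875789e+01, -3.01792610e+01,  7.01638855e-04,
        7.83263845e-02,  8.65163456e-03]), 'tool_pos': array([0.48781221, 0.09122729, 0.20526598]), 'ee_rot': array([-2.64667351,  1.57041487, -2.80042956]), 'wrist_force': array([-0.47770291,  0.04610605,  0.78422869]), 'wrist_torque': array([ 0.03385375, -0.14641736, -0.01477099]), 'width': 0.0004898591122722486}
(array([ 0.10575506,  0.00059725, -0.000552  ]), np.float64(-0.0013175958225355444))
```

View pics/w1.png

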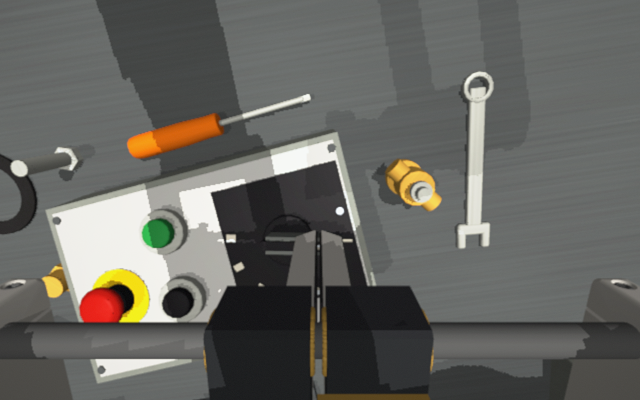

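View pics/z3.png

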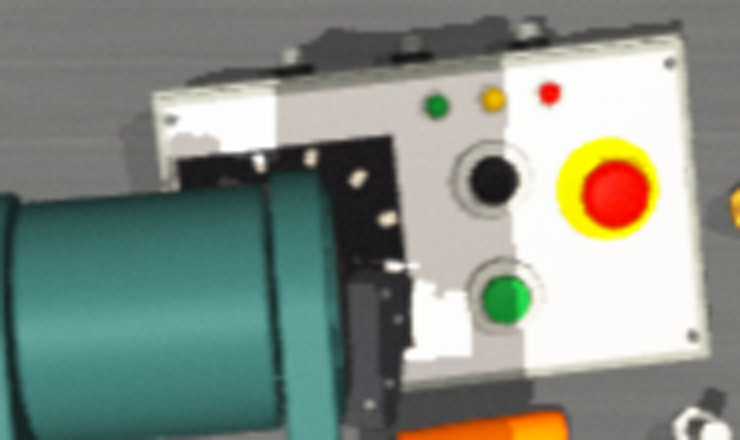

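Call:
send_rows([
  [-1, 0.03, 0, 0, 0],
  [-1, 0.06, 0, 0, 0],
  [-1, 0.09, 0, 0, 0],
  [-1, 0.105, 0, 0, 0],
  [-1, 0.105, 0, 0, 0],
])

```text
time: 3.92
tool_pos: [0.4846, 0.091, 0.0957]
ee_rot: [-2.909, 1.562, -3.062]
wrist_force: [-0.3, -0.3, 0.0]
width: 0.0002
```

Run:
```python
from h import *
snap('side','s2');snap('wrist','w2')
o=robot.get_obs(); c,p=pushpose(75,.0); print(c,o['tool_pos'],o['wrist_force'])
print(delta(c,p,o['tool_pos'],toolR(o)))
a=cv2.imread('pics/s2.png')[100:275,230:430]; cv2.imwrite('pics/z4.png',cv2.resize(a,None,fx=3,fy=3,interpolation=cv2.INTER_CUBIC))
```

```text
[0.51203027 0.08809231 0.099511  ] [0.48779496 0.09120438 0.10042687] [-0.08183152  0.19596017  0.45057893]
(array([0.00089704, 0.0006097 , 0.02442739]), np.float64(-0.00021885650442055038))
```

View pics/z4.png

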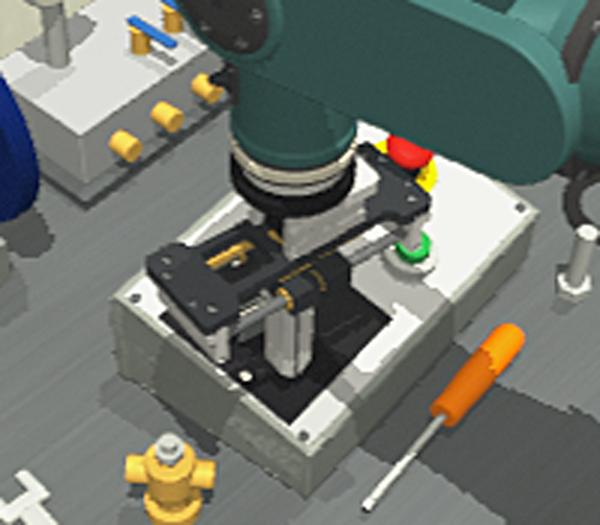

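View pics/w2.png

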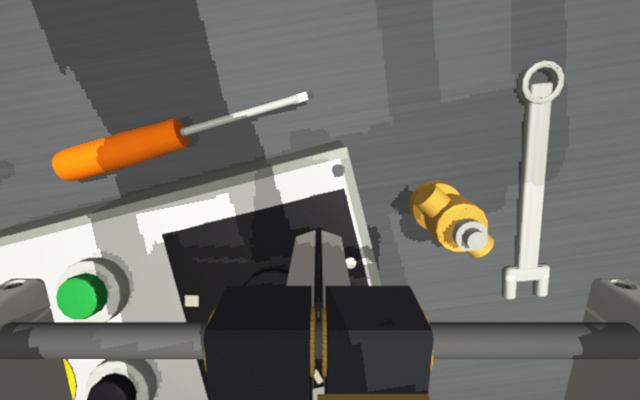

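```bash
cat > plan.py <<'E'
from h import *
W=[(75,g) for g in (.019,.013,.007,.003,0)]+[(75-3*i,0) for i in range(1,31)]
P=[pushpose(a,g) for a,g in W]
def RR(phi):
    c,s=np.cos(phi),np.sin(phi); return np.array([[0,c,s],[0,s,-c],[-1,0,0]])
if __name__=='__main__':
    cur=pushpose(75,.0244)
    for i in range(0,len(P),5):
        R0=RR(cur[1]); print(W[i+4],[[-1]+d.round(4).tolist()+[round(float(r),3)] for d,r in (delta(c,p,cur[0],R0) for c,p in P[i:i+5])]); cur=P[i+4]
E
python3 plan.py
```

```text
(75, 0) [[-1, 0.0, 0.0, 0.0054, 0.0], [-1, 0.0, -0.0, 0.0114, 0.0], [-1, 0.0, 0.0, 0.0174, 0.0], [-1, 0.0, 0.0, 0.0214, 0.0], [-1, 0.0, 0.0, 0.0244, 0.0]]
(60, 0) [[-1, -0.0003, 0.0009, 0.0016, 0.051], [-1, -0.0006, 0.0018, 0.0033, 0.103], [-1, -0.0009, 0.0025, 0.005, 0.154], [-1, -0.0012, 0.0032, 0.0067, 0.206], [-1, -0.0015, 0.0037, 0.0085, 0.258]]
(45, 0) [[-1, -0.0003, 0.0009, 0.0017, 0.052], [-1, -0.0005, 0.0017, 0.0034, 0.104], [-1, -0.0008, 0.0024, 0.0051, 0.156], [-1, -0.0011, 0.0031, 0.0069, 0.208], [-1, -0.0013, 0.0036, 0.0088, 0.26]]
(30, 0) [[-1, -0.0002, 0.0009, 0.0017, 0.052], [-1, -0.0004, 0.0017, 0.0035, 0.105], [-1, -0.0006, 0.0024, 0.0053, 0.158], [-1, -0.0008, 0.003, 0.0071, 0.21], [-1, -0.001, 0.0034, 0.009, 0.263]]
(15, 0) [[-1, -0.0002, 0.0009, 0.0017, 0.053], [-1, -0.0003, 0.0016, 0.0035, 0.106], [-1, -0.0004, 0.0023, 0.0054, 0.159], [-1, -0.0005, 0.0028, 0.0072, 0.213], [-1, -0.0006, 0.0033, 0.0091, 0.266]]
(0, 0) [[-1, -0.0001, 0.0008, 0.0018, 0.053], [-1, -0.0001, 0.0016, 0.0036, 0.107], [-1, -0.0002, 0.0022, 0.0054, 0.16], [-1, -0.0002, 0.0027, 0.0073, 0.214], [-1, -0.0002, 0.0031, 0.0092, 0.267]]
(-15, 0) [[-1, 0.0, 0.0008, 0.0016, 0.054], [-1, 0.0, 0.0016, 0.0032, 0.107], [-1, 0.0001, 0.0022, 0.0049, 0.161], [-1, 0.0001, 0.0028, 0.0065, 0.214], [-1, 0.0002, 0.0033, 0.0082, 0.267]]
```

Call:
send_rows([
  [-1, 0, 0, 0.0055, 0],
  [-1, 0, 0, 0.0115, 0],
  [-1, 0, 0, 0.0175, 0],
  [-1, 0, 0, 0.0215, 0],
  [-1, 0, 0, 0.0245, 0],
])

```text
time: 4.43
tool_pos: [0.5112, 0.088, 0.1012]
ee_rot: [2.979, 1.567, 2.827]
wrist_force: [-8.5, 2.2, 6.4]
width: 0.0005
```

Call:
send_rows([
  [-1, -0.0003, 0.0009, 0.0016, 0.051],
  [-1, -0.0006, 0.0018, 0.0033, 0.103],
  [-1, -0.0009, 0.0025, 0.005, 0.154],
  [-1, -0.0012, 0.0032, 0.0067, 0.206],
  [-1, -0.0015, 0.0037, 0.0085, 0.258],
])

```text
time: 4.85
tool_pos: [0.5209, 0.0901, 0.1022]
ee_rot: [-3.008, 1.57, 2.863]
wrist_force: [-0.8, 0.2, -0.4]
width: 0.0001
```

Run:
```python
from h import *
snap('wrist','w3');snap('top','t3')
o=robot.get_obs(); c,p=pushpose(60); print(c,p,o['tool_pos'],o['wrist_force'],toolR(o))
```

```text
[0.52103869 0.09047669 0.10101533] 1.1606015191689691 [0.52182865 0.08987424 0.10227713] [-0.1197109  -0.4204162  -0.32759638] [[ 1.05183821e-03  3.98324312e-01  9.17244044e-01]
 [-1.77483039e-04  9.17244611e-01 -3.98324355e-01]
 [-9.99999431e-01  2.56177517e-04  1.03548874e-03]]
```

View pics/w3.png

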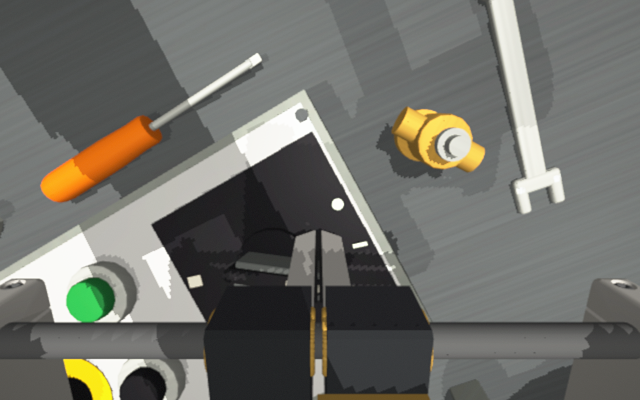

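Call:
send_rows([
  [-1, -0.0003, 0.0009, 0.0017, 0.052],
  [-1, -0.0005, 0.0017, 0.0034, 0.104],
  [-1, -0.0008, 0.0024, 0.0051, 0.156],
  [-1, -0.0011, 0.0031, 0.0069, 0.208],
  [-1, -0.0013, 0.0036, 0.0088, 0.26],
])

```text
time: 5.37
tool_pos: [0.5289, 0.0899, 0.1027]
ee_rot: [-2.566, 1.566, 3.047]
wrist_force: [-6.3, 1.9, 1.5]
width: 0.0004
```

Call:
send_rows([
  [-1, -0.0002, 0.0009, 0.0017, 0.052],
  [-1, -0.0004, 0.0017, 0.0035, 0.105],
  [-1, -0.0006, 0.0024, 0.0053, 0.158],
  [-1, -0.0008, 0.003, 0.0071, 0.21],
  [-1, -0.001, 0.0034, 0.009, 0.263],
])

```text
time: 5.78
tool_pos: [0.5392, 0.0869, 0.104]
ee_rot: [-2.331, 1.569, 3.018]
wrist_force: [-0.0, 0.2, -0.7]
width: 0.0006
```

Call:
send_rows([
  [-1, -0.0002, 0.0009, 0.0017, 0.053],
  [-1, -0.0003, 0.0016, 0.0035, 0.106],
  [-1, -0.0004, 0.0023, 0.0054, 0.159],
  [-1, -0.0005, 0.0028, 0.0072, 0.213],
  [-1, -0.0006, 0.0033, 0.0091, 0.266],
])

```text
time: 6.2
tool_pos: [0.5468, 0.0827, 0.1047]
ee_rot: [-2.665, 1.567, 2.418]
wrist_force: [-4.6, 3.7, 1.3]
width: 0.0006
```

Run:
```python
from h import *
snap('wrist','w4');s=snap('side','s4')
o=robot.get_obs(); c,p=pushpose(15); print(c,o['tool_pos'],o['wrist_force'],delta(c,p,o['tool_pos'],toolR(o)))
a=cv2.imread('pics/s4.png')[100:275,230:430]; cv2.imwrite('pics/z4.png',cv2.resize(a,None,fx=3,fy=3,interpolation=cv2.INTER_CUBIC))
```

```text
[0.54776104 0.0819902  0.10392148] [0.546746   0.08270721 0.10470674] [-3.58469336  3.76284308  1.3637233 ] (array([0.00077995, 0.00068591, 0.00104032]), np.float64(0.0013957625714571265))
```

View pics/w4.png

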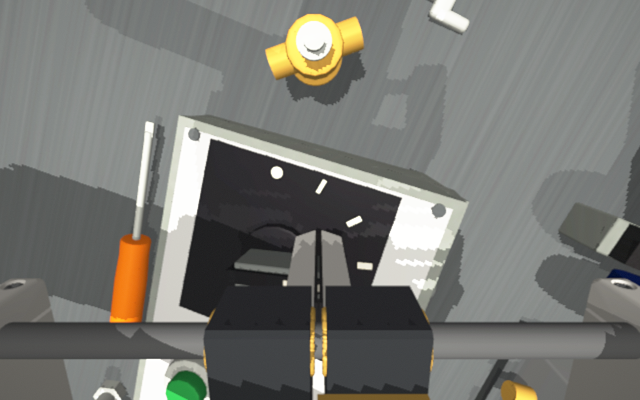

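View pics/z4.png

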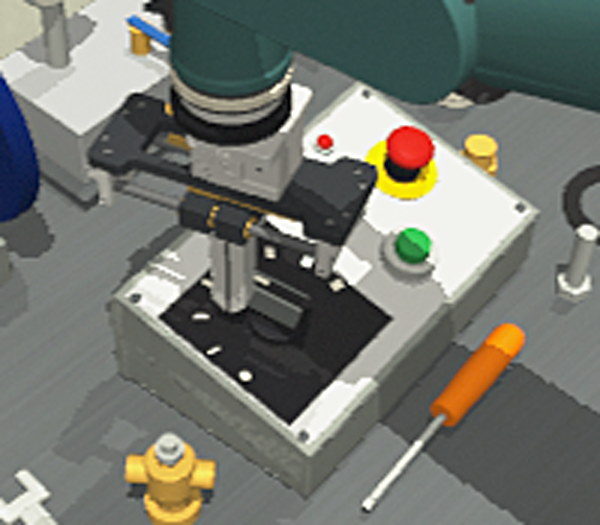

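Call:
send_rows([
  [-1, -0.0001, 0.0008, 0.0018, 0.053],
  [-1, -0.0001, 0.0016, 0.0036, 0.107],
  [-1, -0.0002, 0.0022, 0.0054, 0.16],
  [-1, -0.0002, 0.0027, 0.0073, 0.214],
  [-1, -0.0002, 0.0031, 0.0092, 0.267],
])

```text
time: 6.72
tool_pos: [0.5541, 0.0746, 0.1052]
ee_rot: [-2.946, 1.57, 1.871]
wrist_force: [-0.0, 0.5, -0.6]
width: 0.001
```

Call:
send_rows([
  [-1, 0, 0.0008, 0.0016, 0.054],
  [-1, 0, 0.0016, 0.0032, 0.107],
  [-1, 0.0001, 0.0022, 0.0049, 0.161],
  [-1, 0.0001, 0.0028, 0.0065, 0.214],
  [-1, 0.0002, 0.0033, 0.0082, 0.267],
])

```text
time: 7.13
tool_pos: [0.5584, 0.067, 0.105]
ee_rot: [-3.028, 1.569, 1.521]
wrist_force: [-0.9, 3.8, 1.1]
width: 0.0007
```

Run:
```python
from h import *
from plan import RR
snap('wrist','w5');s=snap('side','s5')
o=robot.get_obs(); c,p=pushpose(-15); print(c,o['tool_pos'],o['wrist_force'],delta(c,p,o['tool_pos'],toolR(o)))
a=cv2.imread('pics/s5.png')[100:275,230:430]; cv2.imwrite('pics/z5.png',cv2.resize(a,None,fx=3,fy=3,interpolation=cv2.INTER_CUBIC))
cur=(c,p)
for A in ([-17,-19,-21,-23,-25],[-27,-28.5,-30,-31.5,-33],[-34,-35,-36,-37,-38]):
    R0=RR(cur[1]); q=[pushpose(x) for x in A]; print(A[-1],[[-1]+d.round(4).tolist()+[round(float(r),3)] for d,r in (delta(c,p,cur[0],R0) for c,p in q)]); cur=q[-1]
```

```text
[0.55813065 0.06665908 0.10392148] [0.55840873 0.06703793 0.10502375] [-0.2014913   2.54097932 -0.03102404] (array([ 0.00110149, -0.0002137 ,  0.00042063]), np.float64(0.002874712914351818))
-25 [[-1, 0.0001, 0.0006, 0.001, 0.036], [-1, 0.0001, 0.0011, 0.0021, 0.071], [-1, 0.0002, 0.0016, 0.0032, 0.107], [-1, 0.0003, 0.002, 0.0043, 0.142], [-1, 0.0004, 0.0025, 0.0054, 0.177]]
-33 [[-1, 0.0001, 0.0006, 0.001, 0.035], [-1, 0.0002, 0.001, 0.0018, 0.062], [-1, 0.0003, 0.0014, 0.0026, 0.088], [-1, 0.0003, 0.0017, 0.0035, 0.115], [-1, 0.0004, 0.0021, 0.0043, 0.141]]
-38 [[-1, 0.0001, 0.0003, 0.0005, 0.018], [-1, 0.0001, 0.0006, 0.001, 0.035], [-1, 0.0002, 0.0008, 0.0016, 0.053], [-1, 0.0002, 0.0011, 0.0021, 0.07], [-1, 0.0003, 0.0014, 0.0026, 0.088]]
```

View pics/z5.png

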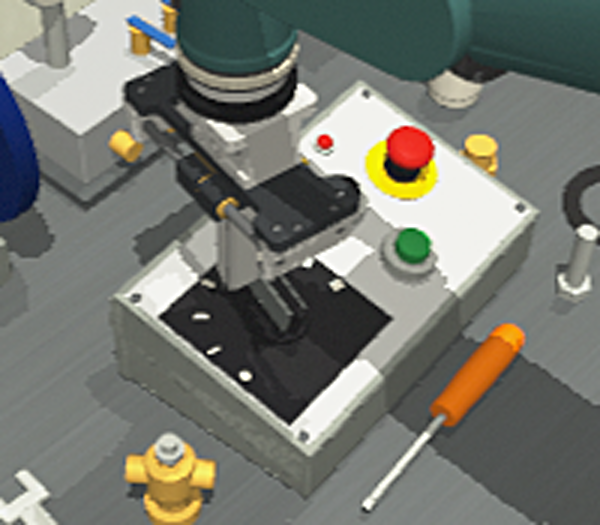

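View pics/w5.png

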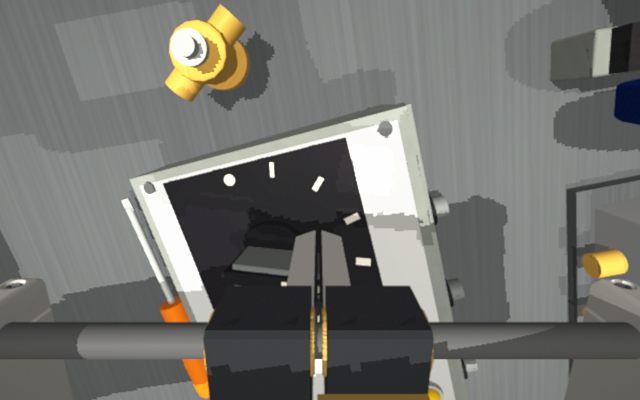

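Handle is at step 4, finger in light contact. Now the last click, slower.

Call:
send_rows([
  [-1, 0.0001, 0.0006, 0.001, 0.036],
  [-1, 0.0001, 0.0011, 0.0021, 0.071],
  [-1, 0.0002, 0.0016, 0.0032, 0.107],
  [-1, 0.0003, 0.002, 0.0043, 0.142],
  [-1, 0.0004, 0.0025, 0.0054, 0.177],
])

```text
time: 7.65
tool_pos: [0.5601, 0.0616, 0.1049]
ee_rot: [3.071, 1.569, 1.163]
wrist_force: [-0.1, 2.3, 1.3]
width: 0.0006
```

Call:
send_rows([
  [-1, 0.0001, 0.0006, 0.001, 0.035],
  [-1, 0.0002, 0.001, 0.0018, 0.062],
  [-1, 0.0003, 0.0014, 0.0026, 0.088],
  [-1, 0.0003, 0.0017, 0.0035, 0.115],
  [-1, 0.0004, 0.0021, 0.0043, 0.141],
])

```text
time: 8.07
tool_pos: [0.5606, 0.0552, 0.1041]
ee_rot: [0.799, 1.57, -1.252]
wrist_force: [-0.0, 0.2, 0.5]
width: 0.0005
```

Call:
send_rows([
  [-1, 0, 0, -0.008, 0],
  [-1, 0, 0, -0.015, 0],
  [-1, -0.03, 0, -0.015, 0],
  [-1, -0.065, 0, -0.015, 0],
  [-1, -0.1, 0, -0.015, 0],
])

```text
time: 8.48
tool_pos: [0.5668, 0.0697, 0.2039]
ee_rot: [-1.037, 1.568, -3.086]
wrist_force: [0.5, -0.1, -0.1]
width: 0.0005
```

Run:
```python
from h import *
for n in('top','side','wrist'): snap(n,n[0]+'6')
o=robot.get_obs(); print(o['tool_pos'],o['wrist_force'])
a=cv2.imread('pics/s6.png')[100:275,230:430]; cv2.imwrite('pics/z6.png',cv2.resize(a,None,fx=3,fy=3,interpolation=cv2.INTER_CUBIC))
```

```text
[0.56974345 0.0697131  0.20856723] [ 0.19901636 -0.78285524 -0.07791012]
```

View pics/z6.png

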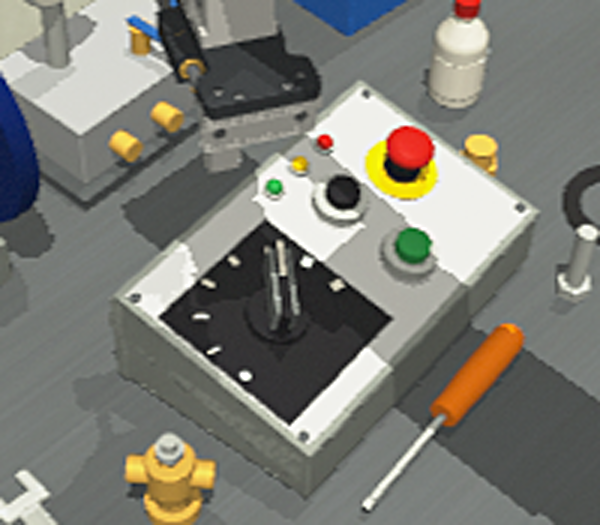

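View pics/w6.png

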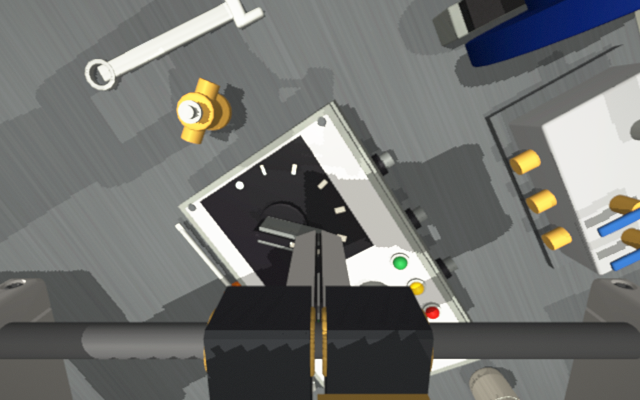

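Run:
```python
from h import *
_,K,T=L('s6')
for k in (4,4.5,5,5.5,6):
    a=np.radians(105-30*k); print(k,[((proj(HH+HR@[r*np.cos(a),r*np.sin(a),.034],K,T)-[230,100])*3).round(1).tolist() for r in (0,.044)])
o=robot.get_obs(); g=np.array([.5036,-.061,.0936])
R=toolR(o); 
for ph in (-32,0): 
    t=g+[0,0,.05]; print(delta(t,np.radians(ph),o['tool_pos'],R), t)
```

```text
4 [[283.2, 289.6], [247.7, 244.3]]
4.5 [[283.2, 289.6], [261.7, 239.4]]
5 [[283.2, 289.6], [276.9, 238.0]]
5.5 [[283.2, 289.6], [292.5, 240.0]]
6 [[283.2, 289.6], [307.5, 245.2]]
(array([0.0643586 , 0.00098181, 0.14676041]), np.float64(0.07987518977123109)) [ 0.5036 -0.061   0.1436]
(array([0.0643586 , 0.00098181, 0.14676041]), np.float64(-0.47863017086695425)) [ 0.5036 -0.061   0.1436]
```

Call:
send_rows([
  [-1, 0, 0, 0.03, 0.12],
  [-1, 0, 0, 0.06, 0.24],
  [-1, 0, 0, 0.09, 0.36],
  [-1, 0, 0, 0.12, 0.48],
  [-1, 0, 0.001, 0.147, 0.6],
])

```text
time: 9.05
tool_pos: [0.4989, -0.0625, 0.2023]
ee_rot: [-0.582, 1.568, 3.045]
wrist_force: [1.3, -0.5, 1.4]
width: 0.0006
```

Call:
send_rows([
  [-1, 0.02, 0, 0, 0.12],
  [-1, 0.04, 0, 0, 0.24],
  [-1, 0.06, 0, 0, 0.36],
  [-1, 0.08, 0, 0, 0.4],
  [-1, 0.08, 0, 0, 0.4],
])

```text
time: 9.47
tool_pos: [0.4966, -0.0608, 0.1178]
ee_rot: [-0.317, 1.559, 2.916]
wrist_force: [-0.8, 0.5, -0.1]
width: 0.0002
```

Run:
```python
from h import *
for n in('top','side','wrist'): snap(n,n[0]+'7')
o=robot.get_obs(); R=toolR(o); print(o['tool_pos'],o['wrist_force'],np.degrees(np.arctan2(R[1,1],R[0,1])))
print(delta(np.array([.5036,-.061,.1]),np.radians(-84),o['tool_pos'],R))
a=cv2.imread('pics/s7.png')[100:275,230:430]; cv2.imwrite('pics/z7.png',cv2.resize(a,None,fx=3,fy=3,interpolation=cv2.INTER_CUBIC))
```

```text
[ 0.50035812 -0.06157934  0.12400334] [-0.87258746 -0.73982192 -0.10967931] -84.69906822011136
(array([ 0.02400133, -0.00027264, -0.00329659]), np.float64(-0.012201042136999796))
```

View pics/z7.png

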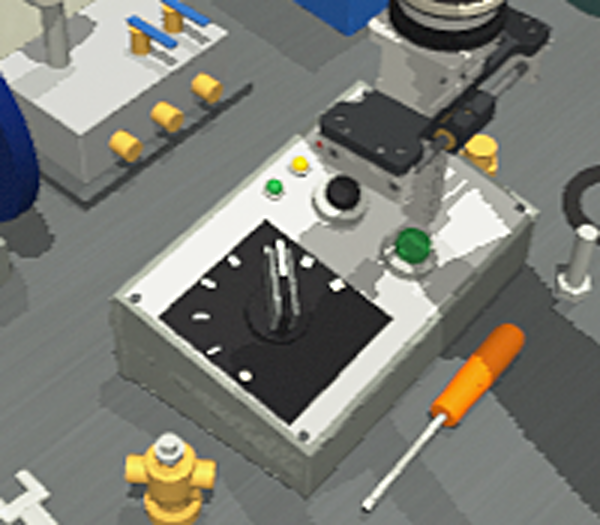

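View pics/w7.png

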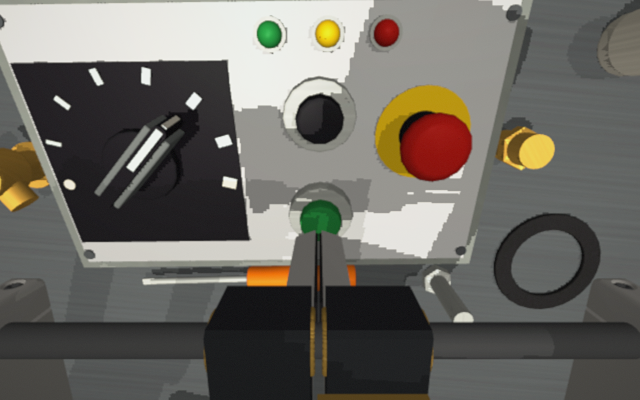

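Call:
send_rows([
  [-1, 0.008, 0, -0.003, 0],
  [-1, 0.016, 0, -0.003, 0],
  [-1, 0.024, 0, -0.003, 0],
  [-1, 0.027, 0, -0.003, 0],
  [-1, 0.027, 0, -0.003, 0],
])

```text
time: 10.03
tool_pos: [0.5024, -0.0614, 0.0957]
ee_rot: [-0.27, 1.568, 2.963]
wrist_force: [0.2, 0.2, -0.7]
width: 0.0008
```

Call:
send_rows([
  [-1, 0.002, 0, 0, 0],
  [-1, 0.004, 0, 0, 0],
  [-1, 0.006, 0, 0, 0],
  [-1, 0.007, 0, 0, 0],
  [-1, 0.007, 0, 0, 0],
])

```text
time: 10.45
tool_pos: [0.5042, -0.0616, 0.0909]
ee_rot: [2.924, 1.568, -0.127]
wrist_force: [1.0, 0.1, 3.5]
width: 0.0005
```

Call:
send_rows([
  [-1, 0.001, 0, 0, 0],
  [-1, 0.002, 0, 0, 0],
  [-1, 0.003, 0, 0, 0],
  [-1, 0.003, 0, 0, 0],
  [-1, 0.003, 0, 0, 0],
])

```text
time: 10.87
tool_pos: [0.5045, -0.0616, 0.0882]
ee_rot: [2.958, 1.568, -0.092]
wrist_force: [2.1, 0.4, 5.5]
width: 0.0006
```

Call:
send_rows([
  [-1, 0.001, 0, 0, 0],
  [-1, 0.002, 0, 0, 0],
  [-1, 0.002, 0, 0, 0],
  [-1, 0.002, 0, 0, 0],
  [-1, 0.002, 0, 0, 0],
])

```text
time: 11.28
tool_pos: [0.5048, -0.0617, 0.0879]
ee_rot: [2.919, 1.566, -0.131]
wrist_force: [-1.0, 1.0, 10.8]
width: 0.0004
```

Run:
```python
from h import *
for n in('side','wrist'): snap(n,n[0]+'8')
o=robot.get_obs(); print(o['tool_pos'],o['wrist_force'])
a=cv2.imread('pics/s8.png')[150:240,300:430]; cv2.imwrite('pics/z8.png',cv2.resize(a,None,fx=5,fy=5,interpolation=cv2.INTER_CUBIC))
```

```text
[ 0.50476341 -0.06163462  0.08786064] [-1.98465919  1.65031834 11.87803162]
```

View pics/z8.png

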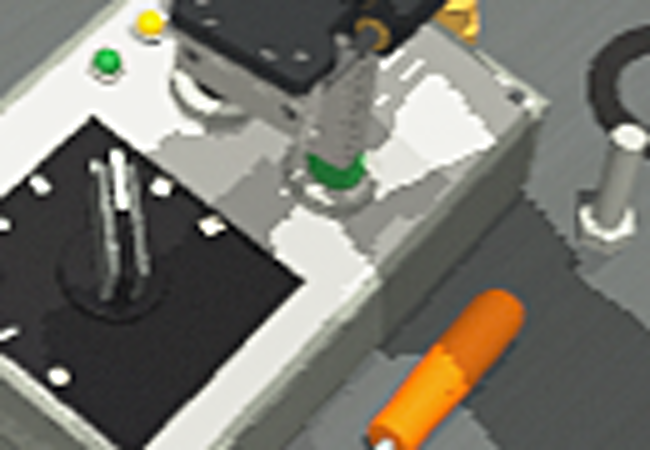

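Call:
send_rows([
  [-1, -0.005, 0, 0, 0],
  [-1, -0.015, 0, 0, 0],
  [-1, -0.045, 0, 0, 0],
  [-1, -0.08, 0, 0, 0],
  [-1, -0.12, 0, 0, 0],
])

```text
time: 11.8
tool_pos: [0.5009, -0.0613, 0.2034]
ee_rot: [-0.234, 1.563, 2.998]
wrist_force: [0.6, -0.8, 1.1]
width: 0.0002
```

Call:
send_rows([
  [-1, -0.03, 0, 0.03, 0],
  [-1, -0.04, 0, 0.06, 0],
  [-1, -0.04, 0, 0.09, 0],
  [-1, -0.04, 0, 0.1, 0],
  [-1, -0.04, 0, 0.1, 0],
])

```text
time: 12.22
tool_pos: [0.4019, -0.0707, 0.2451]
ee_rot: [0.73, 1.57, -2.322]
wrist_force: [0.7, 0.1, -0.2]
width: 0.0007
```

Run:
```python
from h import *
for n in('side','top','wrist'): snap(n,n[0]+'9')
o=robot.get_obs(); print(o['tool_pos'],o['wrist_force'])
a=cv2.imread('pics/s9.png')[100:275,230:430]; cv2.imwrite('pics/z9.png',cv2.resize(a,None,fx=3,fy=3,interpolation=cv2.INTER_CUBIC))
```

```text
[ 0.40399572 -0.07056649  0.2439687 ] [ 0.06796044 -0.27710984  0.01300584]
```

View pics/z9.png

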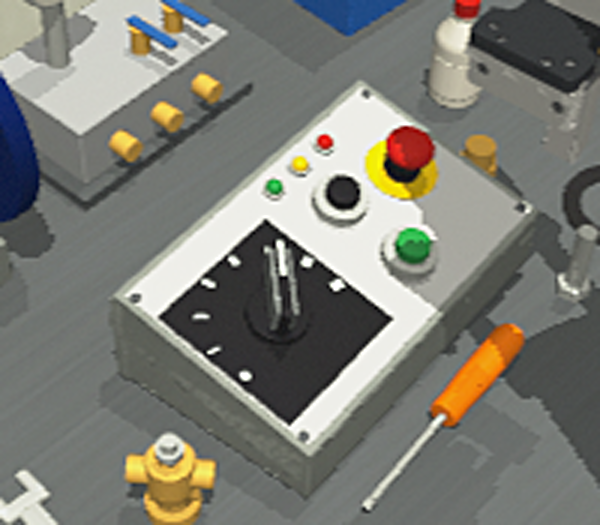

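View pics/w9.png

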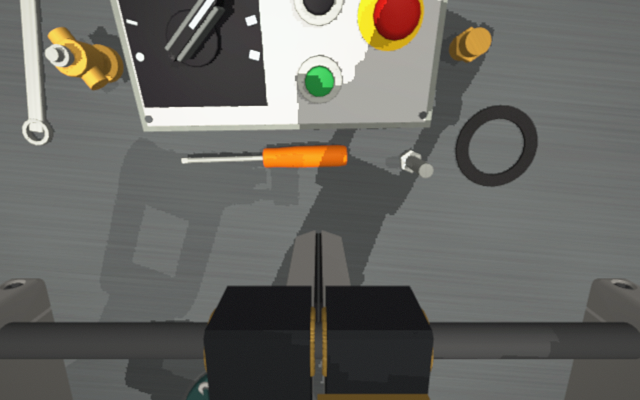

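The pictures show the handle at step 5 (nose at about (281,243) in the enlarged side view) and the green button back up at (413,245). The loose parts are where they were, and nothing touches the robot.

```bash
python3 -c "
from bench import robot
print(robot.close_job())"
```

```text
the job is handed in; nothing more can be done
None
```

The job is handed in with the selector at step 5 and the green start button pressed and released. No verdict was reported.

- **Selector:** it started at step 1. I pushed its left side round with the shut fingertips, one click at a time. In the side view after backing off, its nose lay within a few pixels of the predicted step 5 position. The wrist view also showed it on the step 5 bar, and it had not moved after the press.
- **Start button:** I pressed it until it bottomed. The force rose from 5.5 to about 11 N while the tip sank only 0.3 mm more, after about 7 mm of travel since first contact. The last side view shows it standing up again.
- **Everything else:** the stop button and emergency stop were never touched. By eye, the parts in the last pictures had not moved, but I did not measure their positions. The robot finished clear of everything, with wrist force near zero, at about 12.4 s of the 51 s allowed.

No check failed. The one disagreement was in locating the green button. Two-view triangulation put its top about 7 mm too low because the coloured patch includes its side. I used the top-view ray on the known height instead, and the height where contact began agreed with it.

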